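Unhook the turner and rest it across the pot

ROBOT

A 7-joint arm with a two-finger parallel gripper is mounted at the origin on a cart in front of the work surface, level with it; the furniture and walls round the work are solid. World frame = base frame: x ahead of the robot, y to its left, z up, the work surface at z = 0. Lengths are in m, angles in rad, forces in N, time in s.
With the tool pointing down it reaches from about 0.4 to 0.875 m from the base axis. Payload 4.4 kg.
Tool frame: the origin (TCP) lies at the very end of the fingers, on their centre line; the grasp point (between the pads) lies 19 mm behind it (tcp_to_grasp is the distance from the TCP to the grasp point, in m); z points along the fingers, y is the line along which they close (so a half turn about z gives the same grasp; the last joint's range is limited). The gripper opens to 85 mm and grips with 20 to 120 N. Pads are 22 mm wide; open, the fingers measure 114 mm over their backs; the gripper's body (76 mm by 85 mm) begins 54 mm behind the grasp point. The pads swing forward as they close: fully open they stand 13 mm farther back than shut.
Start: joints at [1.127, 0.628, 0.038, 1.517, -0.027, 0.996, -0.02], TCP at [0.24, -0.604, 0.231] pointing down, gripper open.
Joint ranges: [-3.06, 3.06], [-0.37, 2.12], [-1.25, 1.32], [0.18, 2.47], [-1.1, 4.24], [0.23, 1.98], [-2.94, 2.94]. Speed limits (rad/s): [2.57, 2.57, 3.14, 3.14, 3.14, 3.14, 3.14].

INTERFACE

Orientations are given as a rotation vector (axis times angle).
In Python, from station import get_state, read_camera, camera_params, job_done, find_in, spot_point, tcp_to_grasp gives the robot as it stands. The module is installed in compiled form; this text tells all that it offers.
- The arm moves only by the tool apply_moves, never from a script. Its argument "steps" is a list of rows, each an object with "translation": the shift along the tool's x, y, z in mm, a list of three; "roll": the turn about the tool's z in rad; "grip": the finger opening in mm, from 0 to 85.4. A call has 1 to 12 rows; each row is the pose to reach, as a shift and turn from the pose commanded when the call began, along the tool's axes at that moment; what a row does not reach only later rows make up. A row lasts 1/12 s, in which the tool goes at most 41.7 mm and 7.16 degrees, less where a joint would pass 70% of its speed; a pose out of reach is approached as far as the arm can. A call with a gripper value outside its range is refused whole. The fingers move at their own pace and stop on an object; "force" is the grip in N (left out, the last holds). Time passes only in rows, so rows that repeat a pose let the fingers close. It gives the time, the measured TCP pose, the force, the opening and the grip force at its end, in the units of the state.
- get_state(): the state, without advancing time (a new reading comes with each control period).
- read_camera(name): name is "scene" or "top" or "wrist"; returns the picture (420x560x3 uint8, blue, green, red); there is no depth.
- camera_params(name): a dict with "K" (3x3 intrinsics, pixels), "camera_from_world" (4x4, takes a point from world to camera coordinates). Camera axes: x right, y down, z forward; pixel columns grow to the right and rows downward; lengths in m; the calibration is good to about 2 mm. A picture is of the moment at which its call begins: read the wrist's pose just before it. camera_params takes no time and is no camera call; for the wrist camera it gives the pose at the moment of the call.
- job_done(): hands the job in; it is judged then, once.
Trained networks look in the newest picture that a camera, given by its name, has taken for a name from the list of things; names that differ only in an ending like _2 or _b are one class to them, and where a whole thing is asked for, a point or a joint stands for the part that bears it (a point fixed in the world has none). Each returns a list of dicts, best first, with "confidence" (0 to 1); they miss things now and then, are a little off and sometimes report something else, mostly with a low value. They report only what shows in the picture. A call takes as long as a camera call.
- find_in(camera, target): "extent" ([left, top, width, height] in pixels, round what is visible of it).
- spot_point(camera, target): "uv" ([column, row] in pixels: a listed point, or the origin of a listed thing).
The state is a dict: "clock": time; "qpos": joint angles; "qd": joint speeds; "tau": joint torques, N m; "position": TCP position; "tool_rot": TCP orientation; "ft_force": force on the tool from outside, world axes, zero at the start; "ft_torque": the same for the moment, N m; "width": finger opening in m; "finger_force": force on a finger pad.
Only numpy, scipy, OpenCV 4.12 (cv2) and the standard library are available. Lean on these libraries where they do the work, as an engineer would, in place of code of your own. Each camera call takes 0.05 s, during which the arm holds its last target. There are 200 camera calls.

TASK

Take the wooden turner off the headed stud of the sloped stand: slide it up the slope until the stud's head is in the wide part of its keyhole, then lift it free. Set it down (do not drop it) across the open steel pot so that it lies level on the rim on both sides, centred over the pot and square to the line through the pot's two side handles, and let go. Leave the pot, salt shaker, garlic and jam jar where they stand.

Things in the scene. Friction and masses are not known exactly. Their poses are not given: they have to be found in the camera images.
- turner: flat wooden turner, 200 mm long (own x), 12 mm thick (own z). Origin: middle of length and width, on the underside; +x to the keyhole (handle) end, +z out of the upper face. Widths: blade 56 (x -100 to -60), waist 30 (x -40 to +16: grip here), handle head 44 mm (x +29 to +92). Centre of mass near x = -12. Hangs flat on the board, +x straight up the slope. 0.06 to 0.13 kg
- keyhole (a point): centre of the wide part of the turner's through keyhole (24 x 24 mm), on the underside, at x = +42 mm in the turner's frame. From it a slot 11 mm wide runs on to x = +84. At the start the stud is at the slot's far end (x = +79), so the turner must go about 37 mm up the slope, along its own +x, to bring the wide part over the stud
- stand: dark wooden stand, fixed, 110 mm wide; its board, 210 mm long up the slope, faces the robot and is inclined 30 degrees to the horizontal, rising towards the stand's own +x. Origin: under the middle of its foot; the middle of the board's upper face is 115 mm straight above it; own z is vertical
- stud (a point): foot of the steel stud's axis, on the board's face, 80 mm up the slope from the board's middle. The stud is square to the board: shaft 8 mm in diameter, then a flat head 16 mm in diameter, 15 to 19 mm above the board: the turner's underside must rise over 19 mm off the board to clear it. Axes are the stand's
- pot: open steel pot standing on the cooktop, loose, about 0.8 kg, rim 140 mm outside diameter, rim edge 90 mm above its origin, wall 4 mm. Origin: centre of its underside; z up; two loop handles stick out at its own +y and -y sides, below the rim. A range hood overhangs the cooktop behind it, about 0.47 m up: tall wrists must stay low there
- pot_rim (a point): centre of the pot's mouth, level with the rim edge. Axes are those of the pot
- salt_shaker: bystander: glass salt shaker with a grey cap, 44 mm across, 90 mm tall, behind the pot (seen from the robot); origin under its centre
- garlic: bystander: garlic bulb, about 60 mm, behind the pot; origin under its centre
- jam_jar: bystander: jam jar, 65 mm across, 97 mm tall, behind the stand; origin under its centre

How it is judged:
On the way, in this order (a step that is already met when the one before it is completed fails the run):
1. the turner is slid up until the wide part of its keyhole is over the stud (its centre within 12 mm of the stud's foot) (distance between keyhole and stud below 0.012 m), for 0.05 s.
2. the turner is lifted free of the stud (keyhole more than 80 mm from it) (distance between keyhole and stud above 0.08 m), for 0.2 s.
At the end, for the whole second after the job is handed in: the turner lies still on the pot's rim, upper face up, its middle within 25 mm of the mouth's centre, underside -4 to +6 mm from rim height, level within 0.08 rad, its length within 15 degrees of square to the line through the handles, either way round; the pot upright within 0.05 rad (horizontal distance between turner and pot_rim below 0.025 m and z of turner in the frame of pot_rim between -0.004 and 0.006 m and angle between turner's own z axis and vertical below 0.08 rad and angle between the x axis of turner and the x axis of pot, either way round below 0.26 rad and contact force between turner and pot above 0.2 N and linear speed of turner below 0.02 m/s and angle between pot's own z axis and vertical below 0.05 rad); the robot touches nothing.
It fails at once if the turner is dropped or thrown (faster than 0.5 m/s with no finger touching it) (linear speed of turner above 0.5 m/s and contact force between the fingers and turner below 0.05 N).
It fails at once if the pot is shifted by more than 30 mm (distance of pot from where it was at the start of the episode above 0.03 m).
It fails at once if a bystander is shifted by more than 30 mm (distance of any of salt_shaker, garlic, jam_jar from where it was at the start of the episode above 0.03 m).
It also fails if it takes over 50 s, if anything falls off the work surface, if the arm or the gripper's body presses on something with over 40 N, if the wrist force passes 120 N, or if a joint passes its speed limit or range.

## Working session

There is one attempt and no reset: what is moved stays moved. The work goes in short steps, Python scripts to look and compute and a tool call to move; the robot and the scene stay as the last step left them, time stands still between calls to the robot, and variables do not carry over. Pictures are saved under pics/ and viewed, at most 10 in all, crops included, and the job is handed in when it is done.

Besides the shell and the picture viewer there is one more tool, called after ">>>" by a JSON object that holds its "name" and its "arguments". apply_moves: Moves the arm, as the interface text tells. Its arguments: {"type":"object","properties":{"steps":{"type":"array","items":{"type":"object","properties":{"translation":{"type":"array","items":{"type":"number"}},"roll":{"type":"number"},"grip":{"type":"number"}}}},"force":{"type":"number"}},"required":["steps"]}

```bash
mkdir -p pics; cat > h.py <<'E'
import numpy as np, cv2
from scipy.spatial.transform import Rotation as R
from station import *
def ray(cam,uv,P=None):
    P=P or camera_params(cam); K=np.array(P["K"]);T=np.array(P["camera_from_world"])
    d=T[:3,:3].T@np.linalg.inv(K)@np.array([uv[0],uv[1],1.]); c=-T[:3,:3].T@T[:3,3]
    return c,d/np.linalg.norm(d)
def onz(cam,uv,z):
    c,d=ray(cam,uv); return c+d*(z-c[2])/d[2]
def tri(obs):
    A=np.zeros((3,3));b=np.zeros(3);L=[ray(*o) for o in obs]
    for c,d in L:
        M=np.eye(3)-np.outer(d,d);A+=M;b+=M@c
    p=np.linalg.solve(A,b); return p,[np.linalg.norm(np.cross(p-c,d)) for c,d in L]
def proj(cam,p):
    P=camera_params(cam);T=np.array(P["camera_from_world"]);q=T[:3,:3]@np.asarray(p)+T[:3,3];q=np.array(P["K"])@q;return q[:2]/q[2]
E
python3 - <<'E'
from h import *
s=get_state();print(s["clock"],s["position"],s["tool_rot"],s["qpos"],tcp_to_grasp)
ims=[]
for c in("scene","top"):
    im=read_camera(c);cv2.imwrite(f"pics/{c}.png",im)
    P=camera_params(c);T=np.array(P["camera_from_world"]);print(c,-T[:3,:3].T@T[:3,3],T[2,:3])
o={}
for t in["turner","keyhole","stud","stand","pot","pot_rim","salt_shaker","garlic","jam_jar"]:
    for c in("scene","top"):
        r=spot_point(c,t)
        if r:o[c,t]=r[0]["uv"]
        print(t,c,[(np.round(x["uv"]),round(x["confidence"],2)) for x in r[:2]])
    if ("scene",t) in o and ("top",t) in o: print("   ",tri([("scene",o["scene",t]),("top",o["top",t])]))
E
```

```text
0.0 [ 0.23953059 -0.60359131  0.23037824] [-3.08390432e+00 -5.89504591e-01  6.47962192e-04] [ 1.1272339   0.629365    0.03845642  1.51836452 -0.02697181  0.99627728
 -0.02001266] 0.0187
scene [-0.33675155  0.70344061  0.94255288] [ 0.6451596  -0.46658913 -0.60503196]
top [0.42971727 0.03963024 1.02576534] [ 0.14953939 -0.00193714 -0.98875387]
turner scene [(array([240., 233.]), 0.83), (array([203., 250.]), 0.55)]
turner top [(array([201., 241.]), 0.9)]
    (array([0.50087293, 0.22176958, 0.13166847]), [np.float64(0.002950264506140172), np.float64(0.0029502645061401274)])
keyhole scene [(array([229., 229.]), 0.65)]
keyhole top [(array([194., 224.]), 0.78), (array([193., 208.]), 0.32)]
    (array([0.53742675, 0.23635075, 0.12930743]), [np.float64(0.0003215125556754111), np.float64(0.00032151255567532203)])
stud scene [(array([217., 214.]), 0.75)]
stud top [(array([190., 206.]), 0.8)]
    (array([0.57390363, 0.24276724, 0.15949216]), [np.float64(0.003878250097857553), np.float64(0.0038782500978576193)])
stand scene [(array([243., 265.]), 0.76)]
stand top [(array([215., 244.]), 0.76)]
  
[... 470 characters left out ...]
64(0.0021619908689662444), np.float64(0.0021619908689664694)])
salt_shaker scene [(array([332., 194.]), 0.59)]
salt_shaker top [(array([386., 200.]), 0.58)]
    (array([ 0.62759856, -0.22243385, -0.00524545]), [np.float64(0.0026301942672884815), np.float64(0.0026301942672884997)])
garlic scene [(array([309., 200.]), 0.75)]
garlic top [(array([344., 196.]), 0.8)]
    (array([ 0.63025275, -0.11575484,  0.01365348]), [np.float64(0.0020590293915322233), np.float64(0.0020590293915321595)])
jam_jar scene [(array([201., 249.]), 0.62)]
jam_jar top [(array([194., 184.]), 0.75)]
    (array([ 0.65658221,  0.27192301, -0.00662975]), [np.float64(0.0014488367610576397), np.float64(0.0014488367610575605)])
```

```bash
python3 - <<'E'
import cv2,numpy as np
a=cv2.imread("pics/top.png")[150:310,150:430];b=cv2.imread("pics/scene.png")[130:310,150:430]
cv2.imwrite("pics/a.png",np.vstack([cv2.resize(a,None,fx=2.2,fy=2.2,interpolation=2)[:300*2-350+100],cv2.resize(b,None,fx=2.2,fy=2.2,interpolation=2)])[:600])
cv2.imwrite("pics/t4.png",cv2.resize(a,(784,448),interpolation=2))
E
```

```text
(no output)
```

View pics/t4.png

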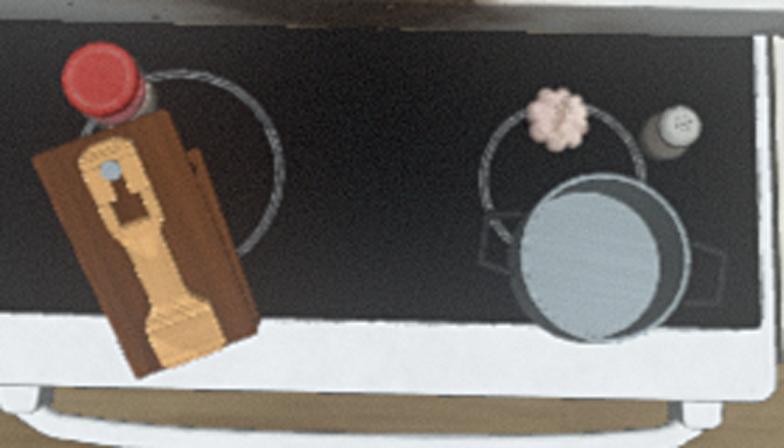

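View pics/scene.png

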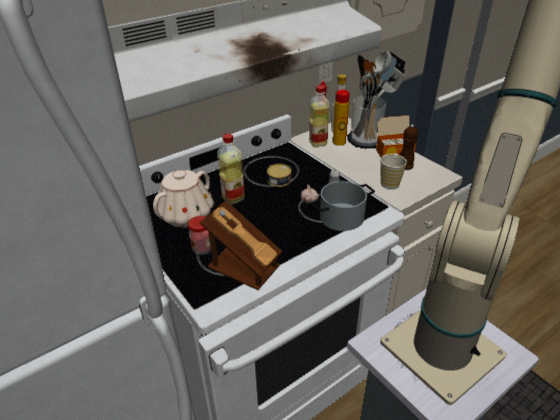

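```bash
python3 - <<'E'
from h import *
from scipy.optimize import least_squares
f=lambda u,v:(150+u/2.8,150+v/2.8)
pc=onz("top",f(603,258),.09);l=onz("top",f(483,240),.07);r=onz("top",f(722,277),.07)
print("pot",pc,"handles",l,r,(l+r)/2,"y-axis deg",np.degrees(np.arctan2(*(l-r)[1::-1])))
for t,u in(("stud",(190,206)),("keyhole",(194,224))):print(t,u)
c,s=np.cos(np.pi/6),np.sin(np.pi/6)
def w(p,a,n,h=0): # a up slope, n lateral, h off board
    x,y,t=p;q=np.array([a*c-h*s,n]);return np.array([x+q[0]*np.cos(t)-q[1]*np.sin(t),y+q[0]*np.sin(t)+q[1]*np.cos(t),.115+a*s+h*c])
obs=[("top",f(33,158),.105,.055,0),("top",f(165,110),.105,-.055,0),("top",f(138,378),-.105,.055,0),("top",f(259,330),-.105,-.055,0),
("top",f(111,170),.08,0,.019),("top",(194,224),.043,0,0),("scene",(229,229),.043,0,0),("scene",(217,214),.08,0,0)]
g=lambda p:np.concatenate([proj(k,w(p,a,n,h))-u for k,u,a,n,h in obs])
r=least_squares(g,[.505,.215,.3],loss="soft_l1");print(r.x,np.degrees(r.x[2]),g(r.x).round(1).reshape(-1,2).tolist())
p=r.x
print("stud",w(p,.08,0))
for x in(-.012,-.10,.042): print("turner x",x,w(p,.001+x,0,.006))
E
```

```text
pot [ 0.50858134 -0.15150849  0.09      ] handles [ 0.52304233 -0.05455145  0.07      ] [ 0.49667891 -0.25541622  0.07      ] [ 0.50986062 -0.15498384  0.07      ] y-axis deg 82.52269195574763
stud (190, 206)
keyhole (194, 224)
[0.50509587 0.21670559 0.39571481] 22.672788780780824 [[-1.7, 0.1], [-0.3, -1.1], [-0.7, 0.7], [0.3, 0.6], [-0.7, -0.3], [1.9, -1.7], [0.9, -3.2], [2.5, 2.7]]
stud [0.56902387 0.24341158 0.155     ]
turner x -0.012 [0.49353761 0.21187711 0.11469615]
turner x -0.1 [0.4232168  0.18250051 0.07069615]
turner x 0.042 [0.53668901 0.22990366 0.14169615]
```

```bash
cat >> h.py <<'E'
def go(p,yaw):
    "needed tool shift mm and roll, to TCP p with tool x at yaw (mod pi)"
    s=get_state();M=R.from_rotvec(s["tool_rot"]).as_matrix()
    y0=np.arctan2(M[1,0],M[0,0]);d=(y0-yaw+np.pi/2)%np.pi-np.pi/2
    print("shift",(M.T@(np.asarray(p)-s["position"])*1e3).round(1),"roll",round(d,3),"yaw0",y0.round(3),"z",M[:,2].round(3),"q7",s["qpos"][6].round(2))
E
python3 -c "
from h import *
go([.4935,.2119,.23],.3957)"
```

```text
shift [ 536.8 -664.9    1.3] roll -0.018 yaw0 0.378 z [ 0. -0. -1.] q7 -0.02
```

>>> {"name": "apply_moves", "arguments": {"steps": [{"translation": [25, -30, 0], "grip": 60}, {"translation": [50, -62, 0]}, {"translation": [75, -93, 0]}, {"translation": [100, -124, 0]}, {"translation": [125, -155, 0]}, {"translation": [150, -186, 0]}, {"translation": [175, -217, 0]}, {"translation": [200, -248, 0]}, {"translation": [225, -279, 0]}, {"translation": [250, -310, 0]}, {"translation": [268, -332, 0]}, {"translation": [268, -332, 0]}]}}

```text
validation failed for argument at $.st...
```

>>> {"name": "apply_moves", "arguments": {"steps": [{"translation": [25, -30, 0], "grip": 60}, {"translation": [50, -62, 0]}, {"translation": [75, -93, 0]}, {"translation": [100, -124, 0]}, {"translation": [125, -155, 0]}, {"translation": [150, -186, 0]}, {"translation": [175, -217, 0]}, {"translation": [200, -248, 0]}, {"translation": [225, -279, 0]}, {"translation": [240, -299, 0]}, {"translation": [240, -299, 0]}, {"translation": [240, -299, 0]}]}}

```text
validation failed for argument at $.st...
```

```bash
python3 - <<'E'
from h import *
s=get_state();print(s["clock"],s["position"],s["width"],s["ft_force"])
im=read_camera("wrist");P=camera_params("wrist");T=np.array(P["camera_from_world"]);print(-T[:3,:3].T@T[:3,3],T[2,:3])
cv2.imwrite("pics/w1.png",im)
for t in["turner","keyhole","stud"]:
    print(t,[(np.round(x["uv"]),round(x["confidence"],2)) for x in spot_point("wrist",t)[:2]])
for q in([.5690,.2434,.155],[.5367,.2299,.1417],[.4935,.2119,.1147]):print(proj("wrist",q))
go([.4935,.2119,.23],.3957)
E
```

```text
1.0 [ 0.2397809  -0.60415903  0.23134348] 0.08550213714903891 [-0.54630158  0.67974806  0.41598994]
[ 0.31257188 -0.57428734  0.37433202] [-0.28530062 -0.11308301 -0.95174355]
turner []
keyhole []
stud []
[-4510.59136818 -3981.12725952]
[-2823.10878697 -2369.56304282]
[-1655.13471136 -1293.57728015]
shift [ 536.8 -665.     1.3] roll -0.018 yaw0 0.378 z [ 0. -0. -1.] q7 -0.02
```

View pics/w1.png

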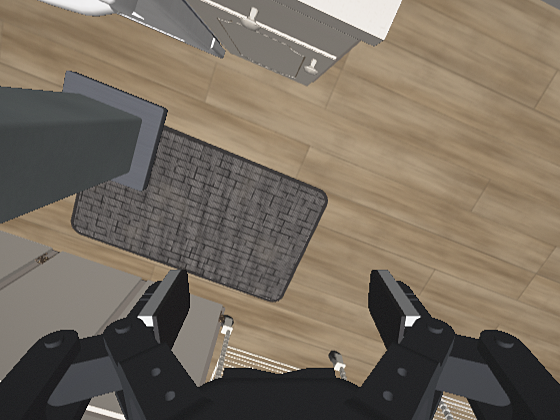

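The moves were refused (every row needs all fields); the wrist view shows only floor, arm not moved yet.

>>> {"name": "apply_moves", "arguments": {"steps": [{"translation": [25, -30, 0], "roll": 0, "grip": 60}, {"translation": [50, -62, 0], "roll": 0, "grip": 60}, {"translation": [75, -93, 0], "roll": 0, "grip": 60}, {"translation": [100, -124, 0], "roll": 0, "grip": 60}, {"translation": [125, -155, 0], "roll": 0, "grip": 60}, {"translation": [150, -186, 0], "roll": 0, "grip": 60}, {"translation": [175, -217, 0], "roll": 0, "grip": 60}, {"translation": [200, -248, 0], "roll": 0, "grip": 60}, {"translation": [225, -279, 0], "roll": 0, "grip": 60}, {"translation": [250, -310, 0], "roll": 0, "grip": 60}, {"translation": [268, -332, 0], "roll": 0, "grip": 60}, {"translation": [268, -332, 0], "roll": 0, "grip": 60}]}}

```text
clock: 2.2
position: [0.3683, -0.1908, 0.2316]
tool_rot: [-3.081, -0.604, -0.003]
ft_force: [-1.0, -0.2, 0.0]
width: 0.0599
finger_force: 0.0
```

>>> {"name": "apply_moves", "arguments": {"steps": [{"translation": [25, -30, 0], "roll": 0, "grip": 60}, {"translation": [50, -62, 0], "roll": 0, "grip": 60}, {"translation": [75, -93, 0], "roll": 0, "grip": 60}, {"translation": [100, -124, 0], "roll": 0, "grip": 60}, {"translation": [125, -155, 0], "roll": 0, "grip": 60}, {"translation": [150, -186, 0], "roll": 0, "grip": 60}, {"translation": [175, -217, 0], "roll": 0, "grip": 60}, {"translation": [200, -248, 0], "roll": 0, "grip": 60}, {"translation": [225, -279, 0], "roll": 0, "grip": 60}, {"translation": [240, -299, 0], "roll": 0, "grip": 60}, {"translation": [240, -299, 0], "roll": 0, "grip": 60}, {"translation": [240, -299, 0], "roll": 0, "grip": 60}]}}

```text
clock: 3.2
position: [0.4795, 0.1709, 0.2311]
tool_rot: [-3.085, -0.594, -0.0]
ft_force: [-0.3, -1.4, -0.4]
width: 0.0598
finger_force: 0.0
```

```bash
python3 - <<'E'
from h import *
s=get_state();print(s["clock"],s["position"],s["width"],s["ft_force"])
im=read_camera("wrist");P=camera_params("wrist");T=np.array(P["camera_from_world"]);print(-T[:3,:3].T@T[:3,3],T[2,:3])
cv2.imwrite("pics/w2.png",im)
for t in["turner","keyhole","stud"]:
    print(t,[(np.round(x["uv"]),round(x["confidence"],2)) for x in spot_point("wrist",t)[:2]])
for q in([.5690,.2434,.155],[.5367,.2299,.1417],[.4935,.2119,.1147]):print(proj("wrist",q))
go([.4935,.2119,.23],.3957)
E
```

```text
3.2 [0.47945443 0.17087042 0.23113427] 0.059849970645287395 [-0.27553436 -1.44939462 -0.36507897]
[0.5520193  0.19909946 0.37403389] [-0.28579398 -0.11408801 -0.95147555]
turner [(array([237., 158.]), 0.95), (array([519., 246.]), 0.25)]
keyhole [(array([232., 117.]), 0.89)]
stud [(array([228.,  62.]), 0.95)]
[221.64418201  58.19303558]
[228.60106813 115.29434596]
[237.25702569 173.02257257]
shift [ 29.5 -35.8   1.3] roll -0.021 yaw0 0.375 z [-0.    -0.001 -1.   ] q7 -1.65
```

View pics/w2.png

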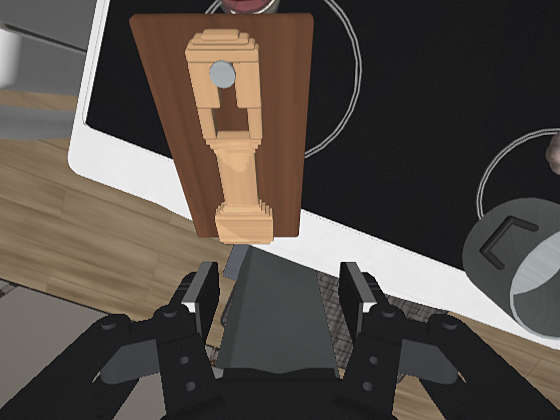

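```bash
python3 - <<'E'
from h import *
from scipy.optimize import least_squares
c,s=np.cos(np.pi/6),np.sin(np.pi/6)
def w(p,a,n,h=0):
    x,y,t=p;q=np.array([a*c-h*s,n]);return np.array([x+q[0]*np.cos(t)-q[1]*np.sin(t),y+q[0]*np.sin(t)+q[1]*np.cos(t),.115+a*s+h*c])
obs=[((133,14),.105,.055,0),((313,15),.105,-.055,0),((198,237),-.105,.055,0),((299,235),-.105,-.055,0),((222,74),.08,0,.019),((228,62),.08,0,0),((232,117),.043,0,0),((237,158),.001,0,0)]
g=lambda p:np.concatenate([proj("wrist",w(p,a,n,h))-u for u,a,n,h in obs])
r=least_squares(g,[.505,.215,.39],loss="soft_l1");p=r.x
print(p,g(p).round(1).reshape(-1,2).tolist())
print(w(p,.08,0),w(p,-.011,0,.006))
E
```

```text
[0.50450862 0.21469543 0.38095364] [[-7.3, 2.4], [2.0, 0.4], [-0.7, 0.1], [-0.1, 1.6], [0.4, -0.5], [-2.1, -1.7], [0.5, -4.2], [1.3, 0.7]]
[0.56882386 0.2404549  0.155     ] [0.49288034 0.21003809 0.11469615]
```

```bash
python3 -c "
from h import *
go([.4908,.2100,.140],.388)"
```

```text
shift [ 26.3 -35.1  91.3] roll -0.013 yaw0 0.375 z [-0.    -0.001 -1.   ] q7 -1.65
```

>>> {"name": "apply_moves", "arguments": {"steps": [{"translation": [13, -17, 0], "roll": -0.013, "grip": 46}, {"translation": [26, -35, 0], "roll": -0.013, "grip": 46}, {"translation": [26, -35, 20], "roll": -0.013, "grip": 46}, {"translation": [26, -35, 40], "roll": -0.013, "grip": 46}, {"translation": [26, -35, 60], "roll": -0.013, "grip": 46}, {"translation": [26, -35, 75], "roll": -0.013, "grip": 46}, {"translation": [26, -35, 85], "roll": -0.013, "grip": 46}, {"translation": [26, -35, 91], "roll": -0.013, "grip": 46}, {"translation": [26, -35, 91], "roll": -0.013, "grip": 46}]}}

```text
clock: 4.15
position: [0.4901, 0.2108, 0.1395]
tool_rot: [3.082, 0.608, -0.003]
ft_force: [-1.1, 0.4, 0.4]
width: 0.046
finger_force: 0.0
```

```bash
python3 - <<'E'
from h import *
s=get_state();print(s["clock"],s["position"],s["width"],s["ft_force"])
cv2.imwrite("pics/w3.png",read_camera("wrist"))
go([.4908,.2100,.114],.388)
E
```

```text
4.15 [0.49011195 0.21079579 0.1395259 ] 0.046048599529610136 [-1.12460017  0.3939109   0.41590499]
shift [-0.3  1.3 26.4] roll 0.002 yaw0 0.39 z [-0. -0. -1.] q7 -1.72
```

View pics/w3.png

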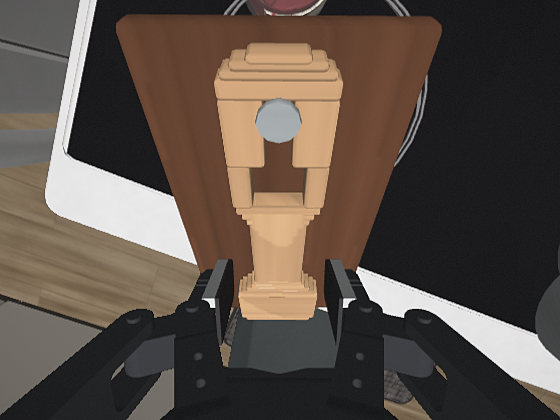

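>>> {"name": "apply_moves", "arguments": {"steps": [{"translation": [0, 0, 8], "roll": 0, "grip": 46}, {"translation": [0, 0, 15], "roll": 0, "grip": 46}, {"translation": [0, 0, 20], "roll": 0, "grip": 46}, {"translation": [0, 0, 22], "roll": 0, "grip": 46}, {"translation": [0, 0, 24], "roll": 0, "grip": 46}, {"translation": [0, 0, 24], "roll": 0, "grip": 46}]}}

```text
clock: 4.7
position: [0.4903, 0.2118, 0.116]
tool_rot: [3.082, 0.61, -0.001]
ft_force: [0.4, -0.6, 0.1]
width: 0.046
finger_force: 0.0
```

>>> {"name": "apply_moves", "arguments": {"steps": [{"translation": [0, 0, 1.5], "roll": 0, "grip": 46}, {"translation": [0, 0, 3], "roll": 0, "grip": 46}, {"translation": [0, 0, 3], "roll": 0, "grip": 46}]}}

```text
clock: 4.95
position: [0.4905, 0.2118, 0.1132]
tool_rot: [3.082, 0.61, -0.0]
ft_force: [0.2, 0.1, 0.6]
width: 0.0461
finger_force: 0.0
```

>>> {"name": "apply_moves", "arguments": {"steps": [{"translation": [0, 0, 0], "roll": 0, "grip": 38}, {"translation": [0, 0, 0], "roll": 0, "grip": 34}, {"translation": [0, 0, 0], "roll": 0, "grip": 20}, {"translation": [0, 0, 0], "roll": 0, "grip": 20}, {"translation": [0, 0, 0], "roll": 0, "grip": 20}, {"translation": [0, 0, 0], "roll": 0, "grip": 20}], "force": 60}}

```text
clock: 5.45
position: [0.4906, 0.2119, 0.1138]
tool_rot: [-3.082, -0.61, -0.001]
ft_force: [-1.1, -0.0, 6.1]
width: 0.0281
finger_force: 59.4
```

>>> {"name": "apply_moves", "arguments": {"steps": [{"translation": [3, 0, -2.5], "roll": 0, "grip": 20}, {"translation": [6, 0, -4.2], "roll": 0, "grip": 20}, {"translation": [10, 0, -6.5], "roll": 0, "grip": 20}, {"translation": [14, 0, -8.8], "roll": 0, "grip": 20}, {"translation": [18, 0, -11.1], "roll": 0, "grip": 20}, {"translation": [22, 0, -13.4], "roll": 0, "grip": 20}, {"translation": [26, 0, -15.7], "roll": 0, "grip": 20}, {"translation": [30, 0, -18], "roll": 0, "grip": 20}, {"translation": [32, 0, -19.2], "roll": 0, "grip": 20}, {"translation": [32, 0, -19.2], "roll": 0, "grip": 20}]}}

```text
clock: 6.28
position: [0.5208, 0.2243, 0.1329]
tool_rot: [-3.082, -0.61, -0.002]
ft_force: [0.4, -0.7, -1.0]
width: 0.0282
finger_force: 59.2
```

```bash
python3 - <<'E'
from h import *
s=get_state();print(s["clock"],s["position"],s["width"],s["ft_force"],s["finger_force"])
cv2.imwrite("pics/w4.png",read_camera("wrist"))
for t in["turner","keyhole","stud"]:
    print(t,[(np.round(x["uv"]),round(x["confidence"],2)) for x in spot_point("wrist",t)[:2]])
E
```

```text
6.2833 [0.52082875 0.2243299  0.13285839] 0.028195675232833742 [ 0.44432552 -0.73793729 -0.97489626] 59.16942358016968
turner [(array([280., 245.]), 0.82)]
keyhole []
stud [(array([282., 186.]), 0.93)]
```

View pics/w4.png

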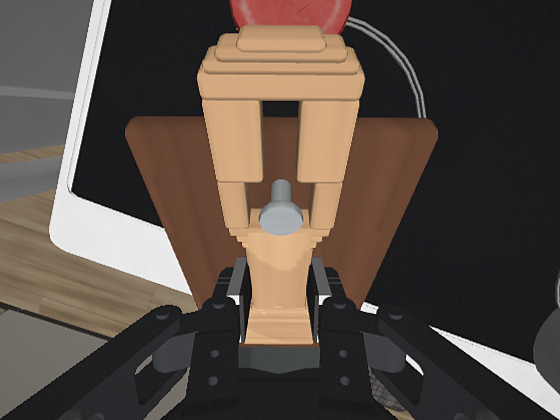

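```bash
python3 - <<'E'
from h import *
c,s=np.cos(np.pi/6),np.sin(np.pi/6);p=(.5048,.2157,.388)
def w(a,n,h):
    x,y,t=p;q=np.array([a*c-h*s,n]);return np.array([x+q[0]*np.cos(t)-q[1]*np.sin(t),y+q[0]*np.sin(t)+q[1]*np.cos(t),.115+a*s+h*c])
pr=lambda *a:proj("wrist",w(*a)).round(0)
print("head",pr(.08,0,.019),"foot",pr(.08,0,0))
for sl in(.032,.0377,.042):
    o=.001+sl;print(sl,"low top",pr(o+.030,0,.012),"shoulder",pr(o+.054,.0055,.012),"slotend",pr(o+.084,0,.012),pr(o+.084,0,0),"end",pr(o+.092,0,.012),"board top",pr(.105,0,0))
E
```

```text
head [287. 218.] foot [286. 182.]
0.032 low top [286. 233.] shoulder [272. 190.] slotend [290. 113.] [289.  92.] end [291.  85.] board top [288. 127.]
0.0377 low top [286. 224.] shoulder [271. 178.] slotend [290.  94.] [289.  74.] end [291.  63.] board top [288. 127.]
0.042 low top [286. 216.] shoulder [271. 168.] slotend [291.  78.] [290.  58.] end [292.  44.] board top [288. 127.]
```

>>> {"name": "apply_moves", "arguments": {"steps": [{"translation": [1.7, 0, -1], "roll": 0, "grip": 20}, {"translation": [1.7, 0, -1], "roll": 0, "grip": 20}, {"translation": [0.2, 0, -3.6], "roll": 0, "grip": 20}, {"translation": [-1.3, 0, -6.2], "roll": 0, "grip": 20}, {"translation": [-2.8, 0, -8.8], "roll": 0, "grip": 20}, {"translation": [-4.3, 0, -11.4], "roll": 0, "grip": 20}, {"translation": [-5.8, 0, -14], "roll": 0, "grip": 20}, {"translation": [-5.8, 0, -14], "roll": 0, "grip": 20}]}}

```text
clock: 7.15
position: [0.5147, 0.2218, 0.1472]
tool_rot: [-3.082, -0.61, -0.001]
ft_force: [0.4, -0.2, -1.4]
width: 0.0277
finger_force: 59.2
```

>>> {"name": "apply_moves", "arguments": {"steps": [{"translation": [-1.5, 0, -2.6], "roll": 0, "grip": 20}, {"translation": [-3, 0, -5.2], "roll": 0, "grip": 20}, {"translation": [-5, 0, -8.7], "roll": 0, "grip": 20}, {"translation": [-7.5, 0, -13], "roll": 0, "grip": 20}, {"translation": [-10, 0, -17.3], "roll": 0, "grip": 20}, {"translation": [-10, 0, -17.3], "roll": 0, "grip": 20}]}}

```text
clock: 7.65
position: [0.5054, 0.218, 0.1649]
tool_rot: [-3.082, -0.61, -0.002]
ft_force: [0.3, -0.0, -1.5]
width: 0.028
finger_force: 59.2
```

```bash
python3 - <<'E'
from h import *
s=get_state();print(s["clock"],s["position"],s["width"],s["ft_force"],s["finger_force"])
cv2.imwrite("pics/w5.png",read_camera("wrist"))
E
```

```text
7.65 [0.50540559 0.21800671 0.16485249] 0.027983963089171334 [ 0.32235929 -0.00158695 -1.48649584] 59.187172651290894
```

View pics/w5.png

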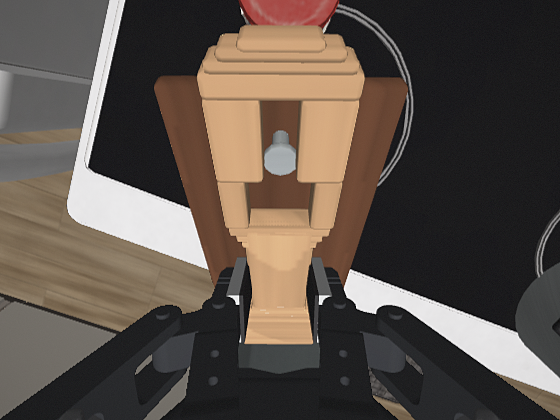

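```bash
python3 -c "
from h import *
go([.494,-.148,.20],-.131)"
```

```text
shift [-150.1  334.   -35.7] roll 0.522 yaw0 0.391 z [ 0.001  0.    -1.   ] q7 -1.72
```

>>> {"name": "apply_moves", "arguments": {"steps": [{"translation": [-2, 0, -8], "roll": 0, "grip": 20}, {"translation": [-4, 0, -18], "roll": 0, "grip": 20}, {"translation": [-6, 0, -30], "roll": 0, "grip": 20}, {"translation": [-8, 0, -40], "roll": 0, "grip": 20}, {"translation": [-10, 0, -50], "roll": 0, "grip": 20}, {"translation": [-10, 0, -50], "roll": 0, "grip": 20}]}}

```text
clock: 8.2
position: [0.4971, 0.2146, 0.2163]
tool_rot: [-3.081, -0.61, -0.006]
ft_force: [-0.2, 0.1, -0.5]
width: 0.0279
finger_force: 59.2
```

```bash
python3 -c "
from h import *
go([.494,-.148,.20],-.131)"
```

```text
shift [-141.   334.1   15.7] roll 0.522 yaw0 0.391 z [ 0.004  0.002 -1.   ] q7 -1.71
```

>>> {"name": "apply_moves", "arguments": {"steps": [{"translation": [-6, 14, 0], "roll": 0.02, "grip": 20}, {"translation": [-16, 38, 0], "roll": 0.06, "grip": 20}, {"translation": [-30, 70, 0], "roll": 0.11, "grip": 20}, {"translation": [-45, 105, 0], "roll": 0.17, "grip": 20}, {"translation": [-60, 140, 0], "roll": 0.23, "grip": 20}, {"translation": [-75, 176, 0], "roll": 0.29, "grip": 20}, {"translation": [-90, 212, 0], "roll": 0.35, "grip": 20}, {"translation": [-105, 248, 0], "roll": 0.41, "grip": 20}, {"translation": [-118, 280, 0], "roll": 0.46, "grip": 20}, {"translation": [-130, 308, 0], "roll": 0.5, "grip": 20}, {"translation": [-138, 326, 0], "roll": 0.52, "grip": 20}, {"translation": [-141, 334, 0], "roll": 0.522, "grip": 20}]}}

```text
clock: 9.2
position: [0.4914, -0.1532, 0.2134]
tool_rot: [3.132, -0.217, -0.002]
ft_force: [0.1, 0.1, -1.1]
width: 0.028
finger_force: 59.3
```

>>> {"name": "apply_moves", "arguments": {"steps": [{"translation": [0, 0, 0], "roll": 0, "grip": 20}, {"translation": [0, 0, 0], "roll": 0, "grip": 20}]}}

```text
clock: 9.37
position: [0.4927, -0.1475, 0.2134]
tool_rot: [-3.134, 0.206, 0.001]
ft_force: [-0.1, 0.3, -1.3]
width: 0.0283
finger_force: 59.3
```

```bash
python3 - <<'E'
from h import *
s=get_state();print(s["clock"],s["position"],s["width"],s["ft_force"],s["finger_force"])
for c in("wrist","scene","top"):
    cv2.imwrite(f"pics/{c}6.png",read_camera(c))
    for t in("turner","keyhole","pot_rim","pot"): print(c,t,[(np.round(x["uv"]),round(x["confidence"],2)) for x in spot_point(c,t)[:1]])
go([.494,-.148,.20],-.131)
a=cv2.imread("pics/wrist6.png");b=cv2.imread("pics/scene6.png")[100:300,230:430];t=cv2.imread("pics/top6.png")[140:340,270:470]
cv2.imwrite("pics/c6.png",np.hstack([cv2.resize(a,(400,300)),cv2.resize(b,(300,300)) ])) 
cv2.imwrite("pics/c6.png",np.vstack([np.hstack([cv2.resize(b,(300,300)),cv2.resize(t,(300,300))]),cv2.resize(a[:280],(600,300))]))
E
```

```text
9.3667 [ 0.49267388 -0.14753199  0.21344819] 0.0282687612639351 [-0.14592177  0.26868086 -1.30924378] 59.3185830116272
wrist turner [(array([282., 249.]), 0.61)]
wrist keyhole []
wrist pot_rim [(array([282., 183.]), 0.64)]
wrist pot [(array([283., 164.]), 0.83)]
scene turner [(array([340., 157.]), 0.92)]
scene keyhole []
scene pot_rim [(array([346., 192.]), 0.83)]
scene pot [(array([338., 217.]), 0.88)]
top turner [(array([374., 239.]), 0.61)]
top keyhole [(array([378., 220.]), 0.92)]
top pot_rim [(array([365., 241.]), 0.77)]
top pot [(array([357., 242.]), 0.7)]
shift [ 0.9 -0.5 13.8] roll -0.0 yaw0 -0.131 z [-0.  0. -1.] q7 -1.43
```

View pics/c6.png

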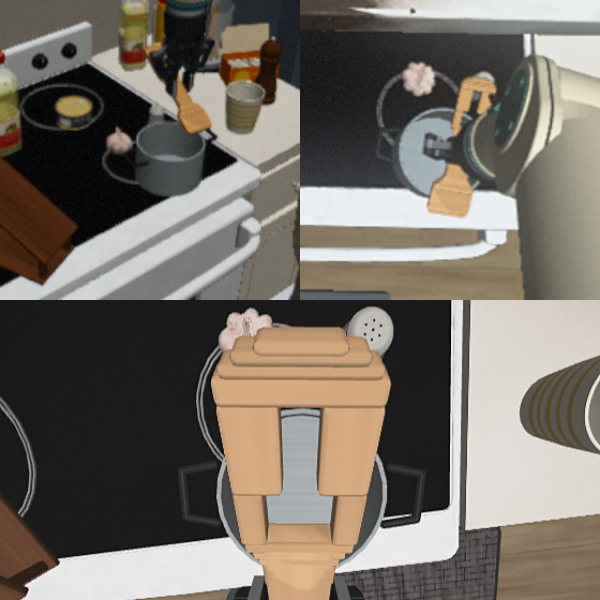

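```bash
python3 - <<'E'
from h import *
f=lambda u,v:(u*560/600,(v-300)*280/300)
print(onz("wrist",(282,183),.09),onz("top",(365,241),.09),onz("wrist",f(182,493),.07),onz("wrist",f(423,497),.07),onz("wrist",f(218,490),.09),onz("wrist",f(387,490),.09))
print("turner/keyhole top",onz("top",(374,239),.21),onz("top",(378,220),.235))
# turner x at tcp: shoulder rows (x=54,h12) seen at row 493,u 300-17; slot top end(x=84)
T=get_state()["position"];t=-.131;d=np.array([np.cos(t),np.sin(t),0])
for g in(-.012,-.015,-.018,-.021):
  P=lambda x,h:(T+d*((x-g)*.866-(h)*.5)+np.array([0,0,-.0075+(x-g)*.5+h*.866]))
  q=lambda x,h:(proj("wrist",P(x,h))[1]*300/280+300).round(0)
  print(g,"shoulder",q(.054,.012),"slot end",q(.084,.012),"end",q(.092,.012))
E
```

```text
[ 0.51151978 -0.15292993  0.09      ] [ 0.51119953 -0.15070201  0.09      ] [ 0.52346616 -0.04850039  0.07      ] [ 0.49246903 -0.25786487  0.07      ] [ 0.52538806 -0.08573151  0.09      ] [ 0.50756593 -0.22196404  0.09      ]
turner/keyhole top [ 0.50520989 -0.14444017  0.21      ] [ 0.54048204 -0.14703054  0.235     ]
-0.012 shoulder 506.0 slot end 424.0 end 395.0
-0.015 shoulder 499.0 slot end 414.0 end 383.0
-0.018 shoulder 492.0 slot end 403.0 end 370.0
-0.021 shoulder 485.0 slot end 391.0 end 357.0
```

>>> {"name": "apply_moves", "arguments": {"steps": [{"translation": [0, 2, 15], "roll": 0.01, "grip": 20}, {"translation": [0, 2, 35], "roll": 0.01, "grip": 20}, {"translation": [0, 2, 52], "roll": 0.01, "grip": 20}, {"translation": [0, 2, 64], "roll": 0.01, "grip": 20}, {"translation": [0, 2, 72], "roll": 0.01, "grip": 20}, {"translation": [0, 2, 76], "roll": 0.01, "grip": 20}, {"translation": [0, 2, 76], "roll": 0.01, "grip": 20}], "force": 40}}

```text
clock: 10.7
position: [0.4925, -0.1502, 0.1372]
tool_rot: [-3.134, 0.222, 0.002]
ft_force: [-0.3, -0.3, -1.7]
width: 0.0278
finger_force: 59.3
```

>>> {"name": "apply_moves", "arguments": {"steps": [{"translation": [0, 0, 2], "roll": 0, "grip": 20}, {"translation": [0, 0, 4], "roll": 0, "grip": 20}, {"translation": [0, 0, 6], "roll": 0, "grip": 20}, {"translation": [0, 0, 8], "roll": 0, "grip": 20}, {"translation": [0, 0, 10], "roll": 0, "grip": 20}, {"translation": [0, 0, 12], "roll": 0, "grip": 20}, {"translation": [0, 0, 12], "roll": 0, "grip": 20}], "force": 25}}

```text
clock: 11.28
position: [0.4927, -0.1503, 0.1256]
tool_rot: [-3.134, 0.222, 0.001]
ft_force: [-0.7, 0.7, 0.4]
width: 0.0279
finger_force: 59.5
```

```bash
python3 - <<'E'
from h import *
s=get_state();print(s["clock"],s["position"],s["width"],s["ft_force"],s["ft_torque"],s["finger_force"])
cv2.imwrite("pics/s7.png",read_camera("scene"))
a=cv2.imread("pics/s7.png")[130:250,270:430]
w=read_camera("wrist")
cv2.imwrite("pics/c7.png",np.vstack([cv2.resize(a,(400,300),interpolation=2),cv2.resize(w[:315],(400,225))]))
E
```

```text
11.2833 [ 0.4926749  -0.15026133  0.12563608] 0.027945751764206134 [-0.65723476  0.69797841  0.36727073] [0.01998029 0.23102209 0.03778228] 59.45603370666504
```

View pics/c7.png

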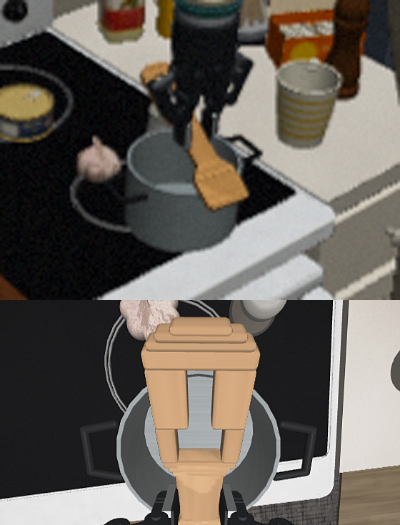

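>>> {"name": "apply_moves", "arguments": {"steps": [{"translation": [0, 0, 0], "roll": 0, "grip": 25}, {"translation": [0, 0, 1.5], "roll": 0, "grip": 25}, {"translation": [0, 0, 3], "roll": 0, "grip": 25}, {"translation": [0, 0, 3], "roll": 0, "grip": 25}], "force": 22}}

```text
clock: 11.72
position: [0.4932, -0.1504, 0.1231]
tool_rot: [3.134, -0.222, 0.001]
ft_force: [0.1, 0.4, 5.4]
width: 0.0279
finger_force: 60.1
```

>>> {"name": "apply_moves", "arguments": {"steps": [{"translation": [0, 0, 0], "roll": 0, "grip": 27.5}, {"translation": [0, 0, 0], "roll": 0, "grip": 27.5}], "force": 20}}

```text
clock: 11.88
position: [0.4932, -0.1504, 0.1233]
tool_rot: [3.134, -0.222, 0.001]
ft_force: [0.0, -0.3, 5.7]
width: 0.028
finger_force: 60.0
```

>>> {"name": "apply_moves", "arguments": {"steps": [{"translation": [0, 0, 0], "roll": 0, "grip": 28.2}, {"translation": [0, 0, 0], "roll": 0, "grip": 28.0}], "force": 20}}

```text
clock: 12.05
position: [0.4931, -0.1504, 0.1233]
tool_rot: [3.134, -0.222, 0.001]
ft_force: [-1.8, -0.0, 4.9]
width: 0.0283
finger_force: 47.0
```

>>> {"name": "apply_moves", "arguments": {"steps": [{"translation": [0, 0, 0], "roll": 0, "grip": 28.0}]}}

```text
clock: 12.13
position: [0.4931, -0.1504, 0.1233]
tool_rot: [3.134, -0.222, 0.001]
ft_force: [-0.2, 0.4, 5.1]
width: 0.0286
finger_force: 47.0
```

>>> {"name": "apply_moves", "arguments": {"steps": [{"translation": [0, 0, 0], "roll": 0, "grip": 28.6}, {"translation": [0, 0, 0], "roll": 0, "grip": 28.6}], "force": 20}}

```text
clock: 12.3
position: [0.4931, -0.1502, 0.1231]
tool_rot: [-3.134, 0.222, -0.001]
ft_force: [0.6, 0.6, 4.0]
width: 0.0289
finger_force: 36.7
```

>>> {"name": "apply_moves", "arguments": {"steps": [{"translation": [0, 0, 0], "roll": 0, "grip": 29.0}, {"translation": [0, 0, 0], "roll": 0, "grip": 29.0}, {"translation": [0, 0, 1.5], "roll": 0, "grip": 29.0}, {"translation": [0, 0, 3], "roll": 0, "grip": 29.0}, {"translation": [0, 0, 3], "roll": 0, "grip": 29.0}], "force": 20}}

```text
clock: 12.72
position: [0.4927, -0.1504, 0.1195]
tool_rot: [3.134, -0.222, -0.0]
ft_force: [-0.1, 0.1, 2.3]
width: 0.0289
finger_force: 26.6
```

>>> {"name": "apply_moves", "arguments": {"steps": [{"translation": [0, 0, 1.5], "roll": 0, "grip": 29.0}, {"translation": [0, 0, 3], "roll": 0, "grip": 29.0}, {"translation": [0, 0, 4.5], "roll": 0, "grip": 29.0}, {"translation": [0, 0, 6], "roll": 0, "grip": 29.0}, {"translation": [0, 0, 7.5], "roll": 0, "grip": 29.0}, {"translation": [0, 0, 9], "roll": 0, "grip": 29.0}, {"translation": [0, 0, 9], "roll": 0, "grip": 29.0}]}}

```text
clock: 13.3
position: [0.4928, -0.1503, 0.1106]
tool_rot: [-3.134, 0.222, 0.0]
ft_force: [0.3, 0.7, 2.8]
width: 0.0295
finger_force: 27.3
```

```bash
python3 - <<'E'
from h import *
s=get_state();print(s["clock"],s["position"],s["width"],s["ft_force"],s["ft_torque"],s["finger_force"])
cv2.imwrite("pics/s8.png",read_camera("scene"))
a=cv2.imread("pics/s8.png")[130:250,270:430]
w=read_camera("wrist");cv2.imwrite("pics/w8.png",w)
cv2.imwrite("pics/c8.png",np.vstack([cv2.resize(a,(400,300),interpolation=2),cv2.resize(w[:315],(400,225))]))
E
```

```text
13.3 [ 0.49284322 -0.15028866  0.11055589] 0.0294960397476392 [0.33822378 0.67731613 2.84789205] [ 0.01054998  0.09092698 -0.02250776] 27.257696986198425
```

View pics/c8.png

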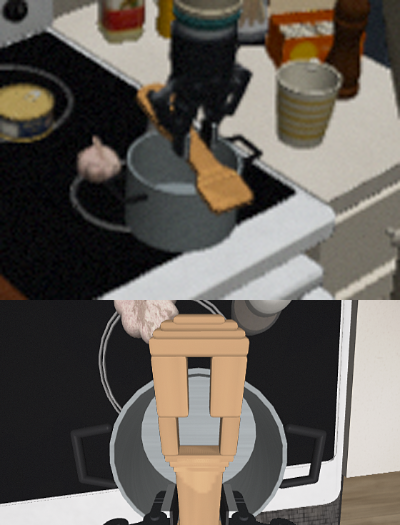

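>>> {"name": "apply_moves", "arguments": {"steps": [{"translation": [0, 0, 1.5], "roll": 0, "grip": 29.0}, {"translation": [0, 0, 3], "roll": 0, "grip": 29.0}, {"translation": [0, 0, 4.5], "roll": 0, "grip": 29.0}, {"translation": [0, 0, 6], "roll": 0, "grip": 29.0}, {"translation": [0, 0, 7.5], "roll": 0, "grip": 29.0}, {"translation": [0, 0, 9], "roll": 0, "grip": 29.0}, {"translation": [0, 0, 9], "roll": 0, "grip": 29.0}]}}

```text
clock: 13.98
position: [0.493, -0.1504, 0.1016]
tool_rot: [3.134, -0.222, 0.001]
ft_force: [1.9, 0.4, 3.3]
width: 0.0289
finger_force: 27.9
```

>>> {"name": "apply_moves", "arguments": {"steps": [{"translation": [0, 0, 1.5], "roll": 0, "grip": 29.0}, {"translation": [0, 0, 3], "roll": 0, "grip": 29.0}, {"translation": [0, 0, 4], "roll": 0, "grip": 29.0}, {"translation": [0, 0, 4], "roll": 0, "grip": 29.0}]}}

```text
clock: 14.32
position: [0.4929, -0.1503, 0.0976]
tool_rot: [3.134, -0.222, 0.0]
ft_force: [1.2, -0.2, 3.7]
width: 0.029
finger_force: 28.1
```

```bash
python3 -c "
from h import *
s=get_state();print(s['ft_force'],s['ft_torque'])"
```

```text
[ 1.17252957 -0.23892332  3.66185122] [-0.02938907 -0.20176922 -0.04155979]
```

>>> {"name": "apply_moves", "arguments": {"steps": [{"translation": [0, 0, 1], "roll": 0, "grip": 29.0}, {"translation": [0, 0, 2], "roll": 0, "grip": 29.0}, {"translation": [0, 0, 2], "roll": 0, "grip": 29.0}]}}

```text
clock: 14.57
position: [0.4932, -0.1504, 0.0958]
tool_rot: [3.134, -0.222, 0.001]
ft_force: [3.2, 0.2, 2.9]
width: 0.0289
finger_force: 28.3
```

>>> {"name": "apply_moves", "arguments": {"steps": [{"translation": [0, 0, 1], "roll": 0, "grip": 29.0}, {"translation": [0, 0, 2], "roll": 0, "grip": 29.0}, {"translation": [0, 0, 2], "roll": 0, "grip": 29.0}]}}

```text
clock: 14.82
position: [0.493, -0.1503, 0.0937]
tool_rot: [3.134, -0.222, 0.0]
ft_force: [2.5, -0.3, 3.8]
width: 0.0289
finger_force: 28.4
```

```bash
python3 - <<'E'
from h import *
s=get_state();print(s['ft_force'],s['ft_torque'],s["position"])
w=read_camera("wrist");cv2.imwrite("pics/w9.png",w)
# wood mask & handle end rows
h=cv2.cvtColor(w,cv2.COLOR_BGR2HSV);m=cv2.inRange(h,(8,70,110),(22,200,255));m[330:]=0
n,l,st,_=cv2.connectedComponentsWithStats(m);k=[i for i in range(1,n) if st[i,4]>300];print([(st[i].tolist()) for i in k])
T=s["position"];t=-.141;d=np.array([np.cos(t),np.sin(t),0]);nn=np.array([-d[1],d[0],0])
for a in(0,3,6,10):
    a=np.radians(a)
    P=lambda x,n,h:T+d*((x+.0175)*np.cos(a)-h*np.sin(a))+nn*n+np.array([0,0,-.004+(x+.0175)*np.sin(a)+h*np.cos(a)])
    print(np.degrees(a).round(),"end top edge",proj("wrist",P(.092,.0,.012)).round(),"end bottom",proj("wrist",P(.092,0,0)).round(),"width",(proj("wrist",P(.07,-.022,.012))-proj("wrist",P(.07,.022,.012))).round())
E
```

```text
[ 2.540071   -0.30607017  3.84819766] [-0.05735691 -0.33753744 -0.0137935 ] [ 0.49297397 -0.15034288  0.09374561]
[[223, 33, 112, 297, 20458], [478, 250, 82, 80, 5588]]
0.0 end top edge [281.  26.] end bottom [281.  33.] width [109.   0.]
3.0 end top edge [281.  24.] end bottom [281.  30.] width [112.   0.]
6.0 end top edge [281.  23.] end bottom [281.  28.] width [116.   0.]
10.0 end top edge [281.  24.] end bottom [281.  26.] width [122.   0.]
```

>>> {"name": "apply_moves", "arguments": {"steps": [{"translation": [0, 0, 1], "roll": 0, "grip": 29.0}, {"translation": [0, 0, 2], "roll": 0, "grip": 29.0}, {"translation": [0, 0, 2], "roll": 0, "grip": 29.0}]}}

```text
clock: 15.12
position: [0.493, -0.1504, 0.0928]
tool_rot: [3.134, -0.222, 0.001]
ft_force: [0.4, 0.1, 14.6]
width: 0.0291
finger_force: 29.3
```

>>> {"name": "apply_moves", "arguments": {"steps": [{"translation": [0, 0, 0.5], "roll": 0, "grip": 29.0}, {"translation": [0, 0, 1], "roll": 0, "grip": 29.0}, {"translation": [0, 0, 1], "roll": 0, "grip": 29.0}]}}

```text
clock: 15.37
position: [0.4931, -0.1504, 0.0927]
tool_rot: [3.134, -0.222, 0.002]
ft_force: [-0.8, 0.6, 22.4]
width: 0.0291
finger_force: 30.3
```

```bash
python3 - <<'E'
from h import *
s=get_state();print(s['ft_force'],s['ft_torque'],s["position"])
w=read_camera("wrist")
h=cv2.cvtColor(w,cv2.COLOR_BGR2HSV);m=cv2.inRange(h,(8,70,110),(22,200,255));m[330:]=0;m[:,400:]=0
print([(r,np.ptp(np.where(m[r])[0])) for r in range(34,120,12) if m[r].any()])
w=cv2.imread("pics/w9.png")
h=cv2.cvtColor(w,cv2.COLOR_BGR2HSV);m=cv2.inRange(h,(8,70,110),(22,200,255));m[330:]=0;m[:,400:]=0
print([(r,np.ptp(np.where(m[r])[0])) for r in range(34,120,12) if m[r].any()])
c,d=read_camera("scene"),read_camera("top")
for t in("turner","pot_rim","pot"):
  for c in("scene","top"):print(t,c,[(np.round(x["uv"]),round(x["confidence"],2)) for x in spot_point(c,t)[:1]])
E
```

```text
[-0.81682095  0.64582449 22.43349443] [0.21761426 0.43050257 0.02448027] [ 0.49308689 -0.15037333  0.09266788]
[(34, np.int64(48)), (46, np.int64(82)), (58, np.int64(107)), (70, np.int64(109)), (82, np.int64(107)), (94, np.int64(107)), (106, np.int64(105)), (118, np.int64(104))]
[(34, np.int64(53)), (46, np.int64(83)), (58, np.int64(109)), (70, np.int64(109)), (82, np.int64(109)), (94, np.int64(107)), (106, np.int64(105)), (118, np.int64(105))]
turner scene [(array([344., 194.]), 0.94)]
turner top [(array([363., 248.]), 0.71)]
pot_rim scene [(array([343., 194.]), 0.74)]
pot_rim top [(array([361., 238.]), 0.97)]
pot scene [(array([343., 216.]), 0.76)]
pot top [(array([356., 243.]), 0.58)]
```

>>> {"name": "apply_moves", "arguments": {"steps": [{"translation": [0, 0, -1.5], "roll": 0, "grip": 29.0}, {"translation": [0, 0, -2.5], "roll": 0, "grip": 29.5}, {"translation": [0, 0, -2.5], "roll": 0, "grip": 30}, {"translation": [0, 0, -2.5], "roll": 0, "grip": 31}, {"translation": [0, 0, -2.5], "roll": 0, "grip": 34}, {"translation": [0, 0, -2.5], "roll": 0, "grip": 38}, {"translation": [0, 0, -2.5], "roll": 0, "grip": 44}, {"translation": [0, 0, -2.5], "roll": 0, "grip": 44}]}}

```text
clock: 16.48
position: [0.4926, -0.1503, 0.0931]
tool_rot: [-3.134, 0.222, 0.001]
ft_force: [0.9, 0.9, 0.3]
width: 0.044
finger_force: 0.0
```

>>> {"name": "apply_moves", "arguments": {"steps": [{"translation": [0, 0, -5], "roll": 0, "grip": 44}, {"translation": [0, 0, -15], "roll": 0, "grip": 44}, {"translation": [0, 0, -30], "roll": 0, "grip": 44}, {"translation": [0, 0, -50], "roll": 0, "grip": 44}, {"translation": [0, 0, -75], "roll": 0, "grip": 44}, {"translation": [0, 0, -100], "roll": 0, "grip": 44}, {"translation": [-30, 0, -120], "roll": 0, "grip": 44}, {"translation": [-30, 0, -120], "roll": 0, "grip": 44}]}}

```text
clock: 17.15
position: [0.4605, -0.1463, 0.2173]
tool_rot: [3.133, -0.223, 0.003]
ft_force: [-1.2, -0.0, -1.9]
width: 0.0437
finger_force: 0.0
```

```bash
python3 - <<'E'
from h import *
s=get_state();print(s['clock'],s['ft_force'],s["position"],s["width"])
for c in("scene","top","wrist"):
  w=read_camera(c);cv2.imwrite(f"pics/{c}10.png",w)
  for t in("turner","keyhole","pot_rim","pot"):
    for x in spot_point(c,t)[:1]:print(c,t,np.round(x["uv"]),round(x["confidence"],2),onz(c,x["uv"],0 if t=="pot" else .09).round(3))
w=cv2.imread("pics/wrist10.png")
h=cv2.cvtColor(w,cv2.COLOR_BGR2HSV);m=cv2.inRange(h,(8,70,110),(22,200,255))
n,l,st,_=cv2.connectedComponentsWithStats(m);print([st[i].tolist() for i in range(1,n) if st[i,4]>300])
E
```

```text
17.15 [-1.23847004 -0.03638165 -1.85916908] [ 0.46050929 -0.14628833  0.21731838] 0.04373133323493132
scene turner [344. 193.] 0.87 [ 0.511 -0.158  0.09 ]
scene keyhole [337. 192.] 0.92 [ 0.527 -0.143  0.09 ]
scene pot_rim [342. 195.] 0.97 [ 0.507 -0.147  0.09 ]
scene pot [339. 215.] 0.56 [ 0.523 -0.153  0.   ]
top turner [364. 246.] 0.6 [ 0.5   -0.149  0.09 ]
top keyhole [366. 228.] 0.96 [ 0.542 -0.153  0.09 ]
top pot_rim [364. 240.] 0.67 [ 0.515 -0.149  0.09 ]
top pot [357. 242.] 0.71 [ 0.517 -0.149  0.   ]
wrist turner [278. 163.] 0.84 [ 0.499 -0.15   0.09 ]
[[248, 29, 62, 246, 10532], [431, 174, 129, 195, 16773], [0, 255, 217, 132, 13996], [297, 331, 40, 22, 648]]
```

```bash
python3 - <<'E'
from h import *
X0,Y0,S=.38,-.03,2000. # world x=X0+row/S ; y=Y0-col/S
def warp(cam,z):
    w=cv2.imread(f"pics/{cam}10.png")
    src=[proj(cam,(X0+r/S,Y0-c/S,z)) for r,c in((0,0),(0,480),(520,480),(520,0))]
    H=cv2.getPerspectiveTransform(np.float32(src),np.float32([(0,0),(480,0),(480,520),(0,520)]))
    return cv2.warpPerspective(w,H,(480,520))
for cam in("top","wrist","scene"):
    g=cv2.GaussianBlur(cv2.cvtColor(warp(cam,.09),cv2.COLOR_BGR2GRAY),(5,5),0)
    c=cv2.HoughCircles(g,cv2.HOUGH_GRADIENT,1.5,20,param1=60,param2=20,minRadius=130,maxRadius=144)
    print(cam,"rim",[(round(X0+q[1]/S,4),round(Y0-q[0]/S,4),q[2]/S) for q in c[0][:3]] if c is not None else None)
    u=warp(cam,.102);h=cv2.cvtColor(u,cv2.COLOR_BGR2HSV);m=cv2.inRange(h,(8,70,110),(22,200,255))
    n,l,st,_=cv2.connectedComponentsWithStats(m)
    for i in range(1,n):
        if st[i,4]>3000:
            rc=cv2.minAreaRect(np.argwhere(l==i).astype(np.float32));
            print("  wood",round(X0+rc[0][0]/S,4),round(Y0-rc[0][1]/S,4),np.array(rc[1])/S,rc[2])
E
```

```text
top rim [(np.float32(0.5109), np.float32(-0.1519), np.float32(0.069875)), (np.float32(0.5724), np.float32(-0.1174), np.float32(0.069875)), (np.float32(0.4809), np.float32(-0.2576), np.float32(0.0674))]
  wood 0.3875 -0.114 [0.015 0.168] 0.0
  wood 0.4332 -0.1413 [0.06553173 0.05550572] 9.117862701416016
  wood 0.5439 -0.1576 [0.11136159 0.0465944 ] 7.907163143157959
wrist rim [(np.float32(0.5086), np.float32(-0.1511), np.float32(0.06575)), (np.float32(0.5694), np.float32(-0.1496), np.float32(0.066575)), (np.float32(0.5671), np.float32(-0.1271), np.float32(0.065675005))]
  wood 0.4037 -0.0567 [0.04749999 0.05349999] 0.0
  wood 0.4984 -0.1505 [0.19953851 0.05600188] 8.246320724487305
scene rim [(np.float32(0.5124), np.float32(-0.1511), np.float32(0.067324996)), (np.float32(0.5431), np.float32(-0.1016), np.float32(0.069875))]
  wood 0.4982 -0.153 [0.20570479 0.05825257] 9.211027145385742
```

```bash
python3 -c "
from h import *
print(job_done())"
```

```text
the job is handed in; nothing more can be done
None
```

I took the turner off the stud, set it down across the pot's rim and handed the job in at about 17 s. Camera measurements put it level, about 12 mm off the mouth's centre (limit 25 mm) and square to the handles within about 1–2°. No verdict came back after handing in.

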